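# Swap spent fragrance testers in a shop rack

### The job

Restock the wooden fragrance-tester rack: swap its two empty, open glass tubes for the two full, corked ones in the delivery tray, so that the empties end up in the tray and the full ones in the rack, each upright and fully home in a hole. Leave the other testers and the empty already in the tray in their holes, and do not knock or shove the goods on the counter. The tubes are glass: lower them gently, do not drop or force them.

Things in the scene. Friction and masses are not known exactly. Their poses are not given: they have to be found in the camera images.
- rack: Two-tier wooden tester rack, fixed to the counter, 128 mm along its own x by 180 mm along its own y, 90 mm high; origin at the centre of its underside on the counter, z up. Six round holes, 34 mm wide: two rows 74 mm apart along its x, three holes 48 mm apart along its y. Top board z 78 to 90 mm; below it, matching 34 mm recesses in the base board (mouth at z 24 mm) whose floors, at z 12 mm, carry the tubes. At the start all six holes are full, in any order.
- tray: Delivery tray, fixed to the counter: square corrugated-card wrap 152 x 152 mm, 96 mm high, round a pale insert with 2 x 2 round holes 34 mm wide, 74 mm apart both ways along its own x and y; origin at the centre of its underside, z up. Insert's top at z 90 mm, matching recesses below (mouth at z 24 mm) with floors at z 12 mm. At the start three holes hold tubes and one, the one at +x +y (tray_hole3), is free. It may be turned any way round.
- rack_hole0 (a point): Centre of the mouth of a rack hole, level with the top of the top board (90 mm above the counter), at x -37, y -48 mm in the rack's frame. A tube fully home in it stands on a floor 78 mm below this point.
- rack_hole1 (a point): Centre of the mouth of a rack hole, level with the top of the top board (90 mm above the counter), at x -37, y 0 mm in the rack's frame. A tube fully home in it stands on a floor 78 mm below this point.
- rack_hole2 (a point): Centre of the mouth of a rack hole, level with the top of the top board (90 mm above the counter), at x -37, y 48 mm in the rack's frame. A tube fully home in it stands on a floor 78 mm below this point.
- rack_hole3 (a point): Centre of the mouth of a rack hole, level with the top of the top board (90 mm above the counter), at x 37, y -48 mm in the rack's frame. A tube fully home in it stands on a floor 78 mm below this point.
- rack_hole4 (a point): Centre of the mouth of a rack hole, level with the top of the top board (90 mm above the counter), at x 37, y 0 mm in the rack's frame. A tube fully home in it stands on a floor 78 mm below this point.
- rack_hole5 (a point): Centre of the mouth of a rack hole, level with the top of the top board (90 mm above the counter), at x 37, y 48 mm in the rack's frame. A tube fully home in it stands on a floor 78 mm below this point.
- tray_hole0 (a point): Centre of the mouth of a tray hole, level with the top of the insert (90 mm above the counter; the card rim round the tray is 6 mm higher), at x -37, y -37 mm in the tray's frame. A tube fully home in it stands on a floor 78 mm below this point.
- tray_hole1 (a point): Centre of the mouth of a tray hole, level with the top of the insert (90 mm above the counter; the card rim round the tray is 6 mm higher), at x -37, y 37 mm in the tray's frame. A tube fully home in it stands on a floor 78 mm below this point.
- tray_hole2 (a point): Centre of the mouth of a tray hole, level with the top of the insert (90 mm above the counter; the card rim round the tray is 6 mm higher), at x 37, y -37 mm in the tray's frame. A tube fully home in it stands on a floor 78 mm below this point.
- tray_hole3 (a point): Centre of the mouth of a tray hole, level with the top of the insert (90 mm above the counter; the card rim round the tray is 6 mm higher), at x 37, y 37 mm in the tray's frame. A tube fully home in it stands on a floor 78 mm below this point.
- spent_a_mid (a point): Spent tester: clear, empty, open-mouthed glass tube 30 mm in diameter and 150 mm long with a rounded foot. The point is on its axis half-way up the glass, 75 mm above its foot; z along the tube, up; about 70 g. Starts in a rack hole, to be swapped out.
- spent_b_mid (a point): Spent tester: clear, empty, open-mouthed glass tube 30 mm in diameter and 150 mm long with a rounded foot. The point is on its axis half-way up the glass, 75 mm above its foot; z along the tube, up; about 70 g. Starts in another rack hole, to be swapped out.
- spent_old_mid (a point): Spent tester: clear, empty, open-mouthed glass tube 30 mm in diameter and 150 mm long with a rounded foot. The point is on its axis half-way up the glass, 75 mm above its foot; z along the tube, up; about 70 g. Collected earlier: starts in a tray hole and stays there.
- fresh_pink_mid (a point): Full tester, pink oil: glass tube 30 mm in diameter and 150 mm long with a rounded foot. The point is on its axis half-way up the glass, 75 mm above its foot; z along the tube, up; a cork stands 15 mm out of the top (27 to 29 mm wide), with a pink dot; about 110 g. New: starts in a tray hole, to go into the rack.
- fresh_blue_mid (a point): Full tester, blue oil: glass tube 30 mm in diameter and 150 mm long with a rounded foot. The point is on its axis half-way up the glass, 75 mm above its foot; z along the tube, up; a cork stands 15 mm out of the top (27 to 29 mm wide), with a blue dot; about 110 g. New: starts in a tray hole, to go into the rack.
- green_mid (a point): Full tester, green oil: glass tube 30 mm in diameter and 150 mm long with a rounded foot. The point is on its axis half-way up the glass, 75 mm above its foot; z along the tube, up; a cork stands 15 mm out of the top (27 to 29 mm wide), with a green dot; about 110 g. Starts in a rack hole and stays there.
- amber_mid (a point): Full tester, yellow oil: glass tube 30 mm in diameter and 150 mm long with a rounded foot. The point is on its axis half-way up the glass, 75 mm above its foot; z along the tube, up; a cork stands 15 mm out of the top (27 to 29 mm wide), with a yellow dot; about 110 g. Starts in a rack hole and stays there.
- orange_mid (a point): Full tester, orange oil: glass tube 30 mm in diameter and 150 mm long with a rounded foot. The point is on its axis half-way up the glass, 75 mm above its foot; z along the tube, up; a cork stands 15 mm out of the top (27 to 29 mm wide), with a orange dot; about 110 g. Starts in a rack hole and stays there.
- lilac_mid (a point): Full tester, lilac oil: glass tube 30 mm in diameter and 150 mm long with a rounded foot. The point is on its axis half-way up the glass, 75 mm above its foot; z along the tube, up; a cork stands 15 mm out of the top (27 to 29 mm wide), with a lilac dot; about 110 g. Starts in a rack hole and stays there.
- bottle_mid (a point): Bystander: yellow soap bottle with a white cap, 60 mm in diameter, 170 mm high, standing loose on the counter; the point is half-way up.
- candle_pink_mid (a point): Bystander: pink glass candle, 78 mm in diameter, 90 mm high, standing loose on the counter; the point is half-way up.
- candle_green_mid (a point): Bystander: green glass candle, 78 mm in diameter, 90 mm high, standing loose on the counter; the point is half-way up.
Things that resemble listed ones, but are neither listed nor needed, are in the scene too. Leave any black look-alike of the part that bears fresh_pink_mid alone.

How it is judged:
At the end, for the whole second after the job is handed in: Fresh tubes in rack holes, rack's empties in tray holes: within 6 mm of a hole's axis, 5 mm of fully home, 0.12 rad of upright, at rest. The other five tubes within 10 mm of their starts and as upright; bottle and candles within 30 mm of their starts and 0.2 rad of upright ((horizontal distance between fresh_pink_mid and rack_hole0 below 0.006 m or horizontal distance between fresh_pink_mid and rack_hole1 below 0.006 m or horizontal distance between fresh_pink_mid and rack_hole2 below 0.006 m or horizontal distance between fresh_pink_mid and rack_hole3 below 0.006 m or horizontal distance between fresh_pink_mid and rack_hole4 below 0.006 m or horizontal distance between fresh_pink_mid and rack_hole5 below 0.006 m) and height (world z) of fresh_pink_mid between 0.08 and 0.092 m and angle between each of fresh_pink_mid, fresh_blue_mid, spent_a_mid, spent_b_mid, green_mid, amber_mid, orange_mid, lilac_mid, spent_old_mid's own z axis and vertical below 0.12 rad and linear speed of each of fresh_pink, fresh_blue, spent_a, spent_b below 0.02 m/s and (horizontal distance between fresh_blue_mid and rack_hole0 below 0.006 m or horizontal distance between fresh_blue_mid and rack_hole1 below 0.006 m or horizontal distance between fresh_blue_mid and rack_hole2 below 0.006 m or horizontal distance between fresh_blue_mid and rack_hole3 below 0.006 m or horizontal distance between fresh_blue_mid and rack_hole4 below 0.006 m or horizontal distance between fresh_blue_mid and rack_hole5 below 0.006 m) and height (world z) of fresh_blue_mid between 0.08 and 0.092 m and (horizontal distance between spent_a_mid and tray_hole0 below 0.006 m or horizontal distance between spent_a_mid and tray_hole1 below 0.006 m or horizontal distance between spent_a_mid and tray_hole2 below 0.006 m or horizontal distance between spent_a_mid and tray_hole3 below 0.006 m) and height (world z) of spent_a_mid between 0.08 and 0.092 m and (horizontal distance between spent_b_mid and tray_hole0 below 0.006 m or horizontal distance between spent_b_mid and tray_hole1 below 0.006 m or horizontal distance between spent_b_mid and tray_hole2 below 0.006 m or horizontal distance between spent_b_mid and tray_hole3 below 0.006 m) and height (world z) of spent_b_mid between 0.08 and 0.092 m and distance of each of green_mid, amber_mid, orange_mid, lilac_mid, spent_old_mid from where it was at the start of the episode below 0.01 m and distance of each of bottle_mid, candle_pink_mid, candle_green_mid from where it was at the start of the episode below 0.03 m and angle between each of bottle_mid, candle_pink_mid, candle_green_mid's own z axis and vertical below 0.2 rad); the robot touches nothing.
It fails at once if a full tester that belongs in the rack, or the empty collected earlier, is pulled up out of its hole (raised more than 25 mm) (height (world z) of any of green_mid, amber_mid, orange_mid, lilac_mid, spent_old_mid above 0.112 m).
It fails at once if a bystander (bottle or candle) is shoved more than 30 mm or tipped (distance of any of bottle_mid, candle_pink_mid, candle_green_mid from where it was at the start of the episode above 0.03 m or angle between any of bottle_mid, candle_pink_mid, candle_green_mid's own z axis and vertical above 0.2 rad).
It fails at once if one of the four tubes being swapped is forced: it meets the rack or tray with more than 60 N (contact force between any of spent_a, spent_b, fresh_pink, fresh_blue and rack above 60 N or contact force between any of spent_a, spent_b, fresh_pink, fresh_blue and tray above 60 N).
It fails at once if one of the four tubes being swapped is dropped: it falls, held by nothing, faster than 0.7 m/s (a fall of over 25 mm) ((linear speed of spent_a above 0.7 m/s and contact force between spent_a and the fingers below 0.1 N) or (linear speed of spent_b above 0.7 m/s and contact force between spent_b and the fingers below 0.1 N) or (linear speed of fresh_pink above 0.7 m/s and contact force between fresh_pink and the fingers below 0.1 N) or (linear speed of fresh_blue above 0.7 m/s and contact force between fresh_blue and the fingers below 0.1 N)).
It also fails if it takes over 72 s, if anything falls off the work surface, if the arm or the gripper's body presses on something with over 40 N, if the wrist force passes 120 N, or if a joint passes its speed limit or range.

### The arm

A 6-joint arm with a two-finger parallel gripper is mounted at the origin on the work surface. World frame = base frame: x ahead of the robot, y to its left, z up, the work surface at z = 0. Lengths are in m, angles in rad, forces in N, time in s.
With the tool pointing down it reaches from about 0.375 to 0.9 m from the base axis. Payload 3.1 kg.
Tool frame: the origin (TCP) lies between the finger pads; the fingertips stand manip.nose_length ahead of it and the grasp point (between the pads) lies 5 mm behind it (manip.nose_length is the distance from the TCP to the fingertips, in m); z points along the fingers, y is the line along which they close (so a half turn about z gives the same grasp; the last joint's range is limited). The gripper opens to 85 mm and grips with 20 to 120 N. Pads are 22 mm wide; open, the fingers measure 114 mm over their backs; the gripper's body (76 mm by 85 mm) begins 54 mm behind the grasp point. The pads swing forward as they close: fully open they stand 13 mm farther back than shut.
Start: joints at [1.038, 0.527, 1.433, -0, 1.181, -0.178], TCP at [0.216, 0.586, 0.245] pointing down, gripper open.
Joint ranges: [-3.08, 3.08], [-0.75, 2.2], [0.22, 2.44], [-1.43, 4.57], [0, 2.65], [-2.85, 2.85]. Speed limits (rad/s): [2.79, 2.79, 3.14, 3.14, 3.14, 3.14].

### API

Orientations are given as a unit quaternion [x, y, z, w].
In Python, from station import monitor, eyes, job, manip gives the robot as it stands.
- The arm moves only by the shell command python3 -m pendant 'ROWS' [FORCE]. ROWS is JSON, a list that holds one entry, the list of rows, each a list of 7 numbers: the shift along the tool's x, y, z as a fraction of full scale, then the turn, a rotation vector about the tool's x, y, z as a fraction of full scale, then the opening, from 0 (shut) to 1 (fully open). A call has 1 to 20 rows; each row shifts and turns the commanded pose from where the row before left it, along the tool's axes as they then stand; what a row does not reach is not made up. Full scale, the value 1, is 800 mm for a shift and 0.12 rad for a turn. A row lasts 1/10 s, in which the tool goes at most 50 mm and 8.59 degrees, less where a joint would pass 70% of its speed; a pose out of reach is approached as far as the arm can. A call with a number of a shift or a turn outside -1 to 1 is refused whole. A call with a gripper value outside its range is refused whole. The fingers move at their own pace and stop on an object; FORCE is the grip in N (left out, the last holds). Time passes only in rows, so rows that do not move let the fingers close. It gives the time, the measured TCP pose, the force, the opening and the grip force at its end, in the units of the state.
- monitor.sense(): the state, without advancing time (a new reading comes with each control period).
- eyes.snapshot(name): name is "scene" or "top"; returns a dict with "pixels" (400x640x3 uint8, red, green, blue), "depth" (400x640 float32, m along the optical axis (not along the pixel's ray), 0 where there is no reading), "intrinsics" (3x3 intrinsics, pixels), "eye" and "attitude" of the camera in the world. Camera axes: x right, y down, z forward; pixel columns grow to the right and rows downward; lengths in m; the calibration is good to about 2 mm. A picture is of the moment at which its call begins.
- job.sign_off(): hands the job in; it is judged then, once.
The state is a dict: "t": time; "q": joint angles; "qd": joint speeds; "tau": joint torques, N m; "tcp_pos": TCP position; "tool_rot": TCP orientation; "force": force on the tool from outside, world axes, zero at the start; "ft_torque": the same for the moment, N m; "finger_gap": opening from 0.0 (shut) to 1.0 (fully open); "gripper_force": force on a finger pad.
Only numpy, scipy, OpenCV 4.12 (cv2) and the standard library are available. Lean on these libraries where they do the work, as an engineer would, in place of code of your own. Each camera call takes 0.05 s, during which the arm holds its last target. There are 200 camera calls.

## Working session

There is one attempt and no reset: what is moved stays moved. The work goes in short steps, Python scripts to look and compute and a shell command to move; the robot and the scene stay as the last step left them, time stands still between calls to the robot, and variables do not carry over. Pictures are saved under pics/ and viewed, at most 10 in all, crops included, and the job is handed in when it is done.

```bash
ls; mkdir -p pics; python3 - <<'E'
from station import monitor, eyes, job, manip
import cv2,numpy as np
print(manip.nose_length, monitor.sense())
for n in("scene","top"):
    s=eyes.snapshot(n); cv2.imwrite(f"pics/{n}0.png",s["pixels"][:,:,::-1]); np.savez(f"{n}0.npz",**s)
    print(s["intrinsics"],s["eye"],s["attitude"])
E
```

```text
pics
0.014 {'t': 0.0, 'q': array([ 1.03850390e+00,  5.28462683e-01,  1.43390831e+00, -3.75289970e-05,
        1.18138971e+00, -1.78475753e-01]), 'qd': array([ 9.30533880e-05, -1.95094218e-03,  6.09737957e-04,  6.47552711e-04,
       -1.20813742e-03,  9.79442938e-04]), 'tau': array([-1.09736149e-03, -4.42348337e+01, -1.78023416e+01, -2.92603017e-04,
        8.63272900e-03, -5.68274302e-06]), 'tcp_pos': array([0.21616298, 0.5856952 , 0.24433381]), 'tool_rot': array([ 1.75979876e-01,  9.84393167e-01, -1.02232452e-03, -3.60919141e-04]), 'force': array([0.06706582, 0.07331107, 0.35310909]), 'ft_torque': array([ 0.01917252, -0.00863142,  0.02570973]), 'gripper_force': 0.0, 'finger_gap': 0.9991122735914657}
[[461.01514699   0.         324.81442991]
 [  0.         461.01514699 203.6657111 ]
 [  0.           0.           1.        ]] [ 0.84216243 -0.38050574  0.84620168] [ 0.9310418   0.26740907 -0.06994565 -0.238246  ]
[[403.4251073    0.         318.40417444]
 [  0.         403.4251073  202.34907794]
 [  0.           0.           1.        ]] [ 0.4338947  -0.0097763   1.00574018] [-0.69458921  0.71345118 -0.06882796  0.06161131]
```

View pics/scene0.png

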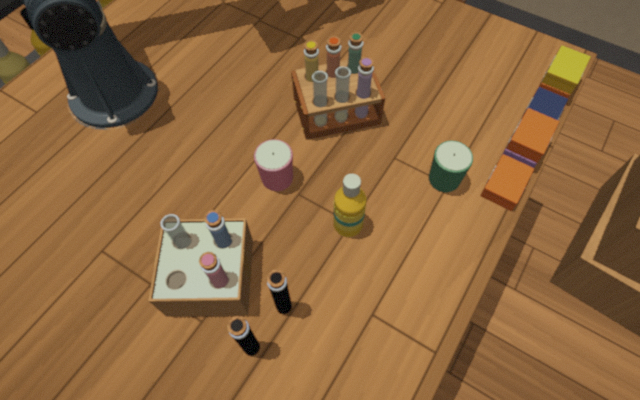

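View pics/top0.png

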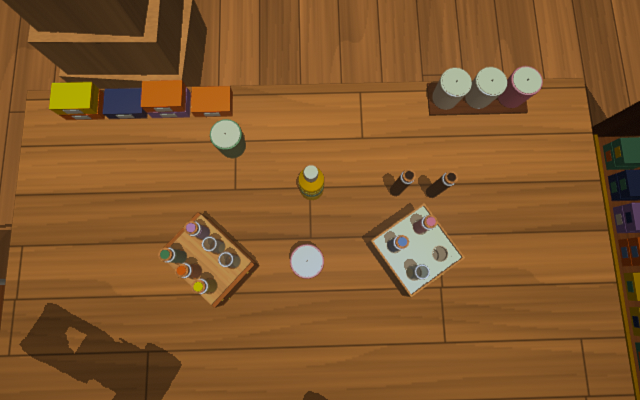

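Scene view: rack at (338,95), with yellow/orange/green behind and two empties at (320,88) and (343,83), then lilac. Tray at (200,262) holds the old empty (173,228), blue (215,225) and pink (212,265); its free hole is at (176,280). Top view: rack at (208,258), empties at (210,243) and (226,259), tray at (416,250). I'll view enlarged crops next.

```bash
python3 - <<'E'
import cv2,numpy as np
t=np.load("top0.npz")["pixels"][:,:,::-1]; s=np.load("scene0.npz")["pixels"][:,:,::-1]
def c(i,x,y,w,h,k=4): return cv2.resize(i[y:y+h,x:x+w],None,fx=k,fy=k,interpolation=cv2.INTER_CUBIC)
cv2.imwrite("pics/c_top.png",np.hstack([c(t,155,205,100,105),c(t,366,200,100,105)]))
cv2.imwrite("pics/c_scene.png",np.hstack([c(s,290,30,95,110),c(s,150,205,105,110)]))
d=np.load("top0.npz")["depth"]; print(d[240:246,408:414],d[235:240,198:203])
E
```

```text
[[0.83170694 0.9175389  0.92065823 0.9209107  0.9190686  0.9184798 ]
 [0.8310267  0.91732866 0.9158372  0.9184922  0.91991353 0.9199345 ]
 [0.8322719  0.9170862  0.91897064 0.91586965 0.9159094  0.9177919 ]
 [0.8287286  0.91764015 0.917374   0.9189015  0.91613626 0.9155923 ]
 [0.8289479  0.9167211  0.9156913  0.9141141  0.91634464 0.9142239 ]
 [0.9168049  0.91595864 0.91536266 0.91764677 0.91464907 0.91496986]] [[0.85985506 0.8664378  0.         0.87752974 0.8806164 ]
 [0.86949533 0.87515277 0.8789756  0.88133144 0.8869653 ]
 [0.8811639  0.8840468  0.8898413  0.         0.8940001 ]
 [0.926397   0.90611345 0.90311164 0.90416217 0.9084072 ]
 [0.91663677 0.9171431  0.9833462  0.984623   0.92936116]]
```

View pics/c_top.png

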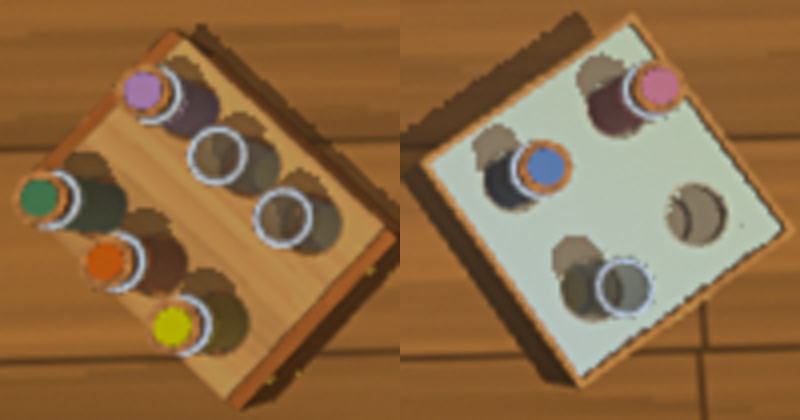

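View pics/c_scene.png

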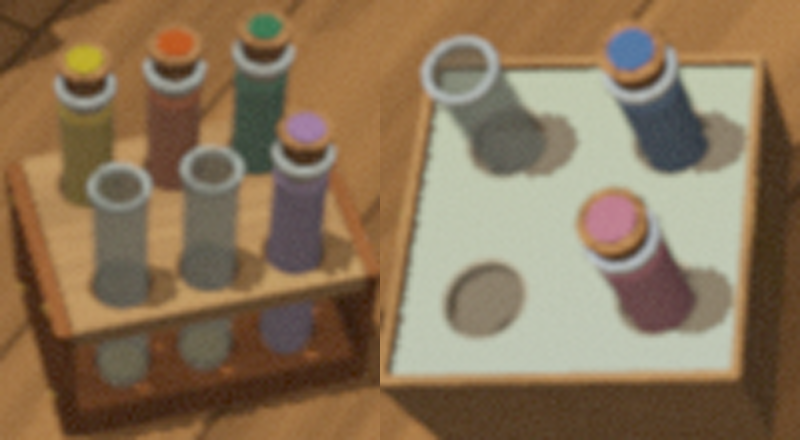

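The crops show the 3-2-1 layout clearly. In the rack, the lilac dot is at top px (191,227), green (165,254), orange (182,270) and yellow (198,286). The empties' rims are at (209,244) and (226,259). In the tray, blue is at (402,242), pink (431,221), the old rim (422,272) and the free hole (440,254).

```bash
cat > meas.py <<'E'
import cv2,numpy as np
from scipy.spatial.transform import Rotation as R
from scipy.optimize import least_squares
def ray(s,p):
    k=s["intrinsics"]; d=R.from_quat(s["attitude"]).apply([(p[0]-k[0,2])/k[0,0],(p[1]-k[1,2])/k[1,1],1.])
    return np.array(s["eye"]),d
def plane(s,p,z):
    e,d=ray(s,p); return (e+d*(z-e[2])/d[2])
def tri(a,pa,b,pb):
    e1,d1=ray(a,pa); e2,d2=ray(b,pb); d1=d1/np.linalg.norm(d1); d2=d2/np.linalg.norm(d2)
    t=np.linalg.lstsq(np.c_[d1,-d2],e2-e1,rcond=None)[0]
    P,Q=e1+t[0]*d1,e2+t[1]*d2
    return (P+Q)/2, np.linalg.norm(P-Q)
def cen(s,box,fn,ellipse=False,k=8):
    x,y,w,h=box; c=s["pixels"][y:y+h,x:x+w].astype(np.float32)
    c=cv2.resize(c,None,fx=k,fy=k,interpolation=cv2.INTER_CUBIC)
    m=fn(c[...,0],c[...,1],c[...,2]).astype(np.uint8)
    cs,_=cv2.findContours(m,cv2.RETR_EXTERNAL,cv2.CHAIN_APPROX_NONE)
    q=max(cs,key=cv2.contourArea)
    e=cv2.fitEllipse(cv2.convexHull(q)) if len(q)>10 else None
    M=cv2.moments(q); g=np.array([M["m10"],M["m01"]])/M["m00"] if not ellipse else np.array(e[0])
    return (g+.5)/k-.5+[x,y], tuple(np.round(np.array(e[1])/k,1))
col=dict(lilac=lambda r,g,b:(b>g+20)&(b>r-5)&(r>g+15)&(r>110),green=lambda r,g,b:(g>r+25)&(g>b+15)&(g>90),
 orange=lambda r,g,b:(r>g+90)&(b<60)&(r>160),yellow=lambda r,g,b:(r>130)&(g>r-40)&(b<60),
 blue=lambda r,g,b:(b>r+50)&(b>120),pink=lambda r,g,b:(r>g+40)&(b>g+12)&(r>140))
E
python3 - <<'E'
from meas import *
T=dict(np.load("top0.npz"));S=dict(np.load("scene0.npz"))
tp=dict(lilac=(191,227),green=(165,254),orange=(182,270),yellow=(198,286),blue=(402,242),pink=(431,221))
sp=dict(lilac=(366,62),green=(356,37),orange=(333,41),yellow=(311,45),blue=(213,217),pink=(209,259))
for n in tp:
    a=cen(T,(tp[n][0]-7,tp[n][1]-7,15,15),col[n]); b=cen(S,(sp[n][0]-8,sp[n][1]-8,16,16),col[n])
    P,g=tri(T,a[0],S,b[0]); print(n,a,b,P.round(4),round(g,4), plane(T,a[0],.177).round(4)[:2],plane(S,b[0],.177).round(4)[:2])
ring=lambda r,g,b:(b>r-8)&(r>125)&(b>125)
rt=dict(ea=(209,244),eb=(226,259),old=(422,272)); rs=dict(ea=(343,71),eb=(320,77),old=(171,223))
for n in rt:
    fs=(lambda r,g,b:(b>r-8)&(r>125)) if n!="old" else (lambda r,g,b:(b>r-2)&(r>135)&(g<r+22))
    a=cen(T,(rt[n][0]-10,rt[n][1]-10,20,20),(lambda r,g,b:(b>r-8)&(r>125)) if n!="old" else (lambda r,g,b:(b>g-2)&(r>120)),True); b=cen(S,(rs[n][0]-11,rs[n][1]-9,22,18),(lambda r,g,b:(b>r-8)&(r>125)) if n!="old" else (lambda r,g,b:(b>g-2)&(r>120)),True)
    P,g=tri(T,a[0],S,b[0]); print(n,a,b,P.round(4),round(g,4), plane(T,a[0],.162).round(4)[:2],plane(S,b[0],.162).round(4)[:2])
h=lambda r,g,b:(g<155)
a=cen(T,(430,243,22,21),h,True); b=cen(S,(163,265,26,28),h,True)
P,g=tri(T,a[0],S,b[0]); print("hole",a,b,P.round(4),round(g,4), plane(T,a[0],.09).round(4)[:2],plane(S,b[0],.09).round(4)[:2])
# pale insert
for s,box in((T,(360,195,110,110)),(S,(145,210,110,100))):
    x,y,w,hh=box;c=s["pixels"][y:y+hh,x:x+w].astype(int);m=((c[...,1]>145)&(c[...,2]>130)).astype(np.uint8)
    q=max(cv2.findContours(m,0,1)[0],key=cv2.contourArea);q=cv2.convexHull(q)
    q=cv2.approxPolyDP(q,6,True)[:,0]+[x,y]; print([(tuple(p),tuple(plane(s,p,.09).round(4)[:2])) for p in q])
E
```

```text
lilac (array([190.24152464, 227.1825937 ]), (np.float64(8.1), np.float64(8.6))) (array([366.12327982,  61.54417204]), (np.float64(5.4), np.float64(7.7))) [0.5438 0.2452 0.178 ] 0.0013 [0.5435 0.2451] [0.5437 0.2468]
green (array([164.26766856, 253.95933289]), (np.float64(8.4), np.float64(8.8))) (array([355.79542258,  36.20059269]), (np.float64(5.3), np.float64(7.4))) [0.4904 0.2961 0.1784] 0.0013 [0.49   0.2961] [0.49   0.2981]
orange (array([180.78094488, 269.93364405]), (np.float64(8.3), np.float64(9.0))) (array([333.41284781,  40.31210049]), (np.float64(5.0), np.float64(7.6))) [0.4574 0.2615 0.1783] 0.0013 [0.457  0.2615] [0.457  0.2634]
yellow (array([197.58714359, 286.2709676 ]), (np.float64(9.9), np.float64(10.7))) (array([310.53998149,  44.66138826]), (np.float64(9.1), np.float64(9.4))) [0.424  0.2269 0.1776] 0.0011 [0.4237 0.2267] [0.424 0.228]
blue (array([402.00333753, 241.21139325]), (np.float64(8.2), np.float64(8.5))) (array([212.19971925, 216.94329929]), (np.float64(8.6), np.float64(10.2))) [ 0.5031 -0.1894  0.1782] 0.001 [ 0.5029 -0.19  ] [ 0.5028 -0.1887]
pink (array([
[... 1073 characters left out ...]
4 -0.2918]
[((np.int64(423), np.int64(207)), (np.float64(0.5877), np.float64(-0.2627))), ((np.int64(460), np.int64(257)), (np.float64(0.471), np.float64(-0.3378))), ((np.int64(410), np.int64(293)), (np.float64(0.3949), np.float64(-0.2192))), ((np.int64(373), np.int64(241)), (np.float64(0.5124), np.float64(-0.143)))]
[((np.int64(164), np.int64(216)), (np.float64(0.382), np.float64(-0.2094))), ((np.int64(223), np.int64(218)), (np.float64(0.477), np.float64(-0.1549))), ((np.int64(241), np.int64(243)), (np.float64(0.5354), np.float64(-0.1775))), ((np.int64(236), np.int64(297)), (np.float64(0.5883), np.float64(-0.2614))), ((np.int64(153), np.int64(298)), (np.float64(0.4708), np.float64(-0.337)))]
```

```bash
cat > go.py <<'E'
import sys,numpy as np
from station import monitor
from scipy.spatial.transform import Rotation as R
# lattices from the two-view fit
r_l=dict(lilac=(.5438,.2452),green=(.4904,.2961),orange=(.4574,.2615),yellow=(.4240,.2269))
u=np.array([np.cos(np.radians(46.2)),np.sin(np.radians(46.2))]); v=np.array([u[1],-u[0]])
ij=dict(green=(.048,-.037),orange=(0,-.037),yellow=(-.048,-.037),lilac=(.048,.037))
C=np.mean([np.array(r_l[k])-ij[k][0]*u-ij[k][1]*v for k in ij],0)
a=np.radians(33.2); p=np.array([np.cos(a),np.sin(a)]); w=np.array([p[1],-p[0]])
t_l=[((.5031,-.1894),(.037,-.037)),((.5433,-.2513),(.037,.037)),((.481,-.2922),(-.037,.037))]
D=np.mean([np.array(m)-b[0]*p-b[1]*w for m,b in t_l],0)
pts=dict(ea=C+.037*v,eb=C-.048*u+.037*v,blue=D+.037*(p-w),pink=D+.037*(p+w),free=D+.037*(w-p))
s=monitor.sense(); Q=R.from_quat(s["tool_rot"])
print("t",round(s["t"],2),"tcp",s["tcp_pos"].round(4),"yaw_y",np.degrees(np.arctan2(*Q.as_matrix()[[1,0],1])).round(2),"tilt",np.degrees(np.arccos(-Q.as_matrix()[2,2])).round(2),"gap",round(s["finger_gap"],3),"grip",round(s["gripper_force"],1),"F",s["force"].round(1),"q",s["q"].round(2))
if len(sys.argv)>2:
    t=pts[sys.argv[1]]; d=np.r_[t,float(sys.argv[2])]-s["tcp_pos"]; l=Q.inv().apply(d)
    print("target",t.round(4),"tool mm",(l*1000).round(1),"units",(l/.8).round(4))
else: print({k:x.round(4) for k,x in pts.items()},"resid mm",[((np.array(r_l[k])-C-ij[k][0]*u-ij[k][1]*v)*1e3).round(1) for k in ij],[((np.array(m)-D-b[0]*p-b[1]*w)*1e3).round(1) for m,b in t_l])
E
python3 go.py
python3 -m pendant '[[[0,0,0,0,0,1,0.65],[0,0,0,0,0,1,0.65],[0,0,0,0,0,1,0.65],[0,0,0,0,0,1,0.65],[0,0,0,0,0,1,0.65],[0,0,0,0,0,1,0.65],[0,0,0,0,0,1,0.65],[0,0,0,0,0,1,0.65],[0,0,0,0,0,1,0.65],[0,0,0,0,0,1,0.65],[0,0,0,0,0,1,0.65],[0,0,0,0,0,1,0.65],[0,0,0,0,0,1,0.65],[0,0,0,0,0,1,0.65],[0,0,0,0,0,1,0.65],[0,0,0,0,0,1,0.65],[0,0,0,0,0,0.5,0.65],[0,0,0,0,0,0,0.65]]]' 30
python3 go.py ea 0.244
```

```text
t 0.1 tcp [0.2162 0.5858 0.2444] yaw_y 69.73 tilt 0.11 gap 0.998 grip 0.0 F [-0.1 -0.4  0.6] q [ 1.04  0.53  1.43  0.    1.18 -0.18]
{'ea': array([0.5107, 0.2103]), 'eb': array([0.4774, 0.1757]), 'blue': array([ 0.5028, -0.1895]), 'pink': array([ 0.5433, -0.2514]), 'free': array([ 0.4814, -0.292 ])} resid mm [array([-0.1, -0.1]), array([ 0.2, -0.1]), array([-0., -0.]), array([-0.1,  0.2])] [array([0.3, 0.1]), array([0. , 0.1]), array([-0.4, -0.2])]
t: 1.9
tcp_pos: [0.2163, 0.5859, 0.2448]
tool_rot: [0.92, 0.393, -0.001, 0.0]
force: [0.1, -0.0, 0.1]
finger_gap: 0.649
gripper_force: 0.0
t 1.9 tcp [0.2163 0.5859 0.2448] yaw_y -43.71 tilt 0.07 gap 0.649 grip 0.0 F [ 0.1 -0.   0.1] q [1.04 0.53 1.43 0.   1.18 1.8 ]
target [0.5107 0.2103] tool mm [-68.1 472.3   1. ] units [-0.0852  0.5904  0.0012]
```

```bash
python3 -m pendant '[[[-0.007,0.025,0,0,0,0,0.65],[-0.007,0.05,0,0,0,0,0.65],[-0.007,0.05,0,0,0,0,0.65],[-0.007,0.05,0,0,0,0,0.65],[-0.007,0.05,0,0,0,0,0.65],[-0.007,0.05,0,0,0,0,0.65],[-0.007,0.05,0,0,0,0,0.65],[-0.007,0.05,0,0,0,0,0.65],[-0.007,0.05,0,0,0,0,0.65],[-0.007,0.05,0,0,0,0,0.65],[-0.007,0.05,0,0,0,0,0.65],[-0.008,0.04,0,0,0,0,0.65],[0,0.0254,0,0,0,0,0.65],[0,0,0,0,0,0,0.65],[0,0,0,0,0,0,0.65]]]'
python3 go.py ea 0.13
```

```text
t: 3.4
tcp_pos: [0.5105, 0.2106, 0.245]
tool_rot: [0.92, 0.393, -0.001, -0.0]
force: [0.1, 0.6, 0.4]
finger_gap: 0.647
gripper_force: 0.0
t 3.4 tcp [0.5105 0.2106 0.245 ] yaw_y -43.73 tilt 0.08 gap 0.647 grip 0.0 F [0.1 0.6 0.4] q [0.19 0.43 1.62 0.   1.1  0.95]
target [0.5107 0.2103] tool mm [  0.    0.4 115. ] units [0.     0.0006 0.1437]
```

```bash
python3 -m pendant '[[[0,0.0006,0.02,0,0,0,0.65],[0,0,0.03,0,0,0,0.65],[0,0,0.03,0,0,0,0.65],[0,0,0.03,0,0,0,0.65],[0,0,0.02,0,0,0,0.65],[0,0,0.0137,0,0,0,0.65],[0,0,0,0,0,0,0.65],[0,0,0,0,0,0,0.3],[0,0,0,0,0,0,0.2],[0,0,0,0,0,0,0.2],[0,0,0,0,0,0,0.2],[0,0,0,0,0,0,0.2]]]' 30
python3 go.py ea 0.13
```

```text
t: 4.6
tcp_pos: [0.5117, 0.2107, 0.1313]
tool_rot: [0.92, 0.393, 0.001, -0.0]
force: [-1.1, 1.1, 4.9]
finger_gap: 0.344
gripper_force: 30.3
t 4.6 tcp [0.5117 0.2107 0.1313] yaw_y -43.73 tilt 0.1 gap 0.344 grip 30.3 F [-1.1  1.1  4.9] q [0.19 0.59 1.72 0.   0.83 0.95]
target [0.5107 0.2103] tool mm [-1.  -0.6  1.3] units [-0.0012 -0.0007  0.0017]
```

```bash
python3 -m pendant '[[[0,0,-0.005,0,0,0,0.2],[0,0,-0.01,0,0,0,0.2],[0,0,-0.025,0,0,0,0.2],[0,0,-0.03,0,0,0,0.2],[0,0,-0.03,0,0,0,0.2],[0,0,-0.03,0,0,0,0.2],[0,0,-0.03,0,0,0,0.2],[0,0,-0.03,0,0,0,0.2],[0,0,-0.03,0,0,0,0.2],[0,0,-0.015,0,0,0,0.2],[0,0,-0.008,0,0,0,0.2],[0,0,0,0,0,0,0.2],[0,0,0,0,0,0,0.2]]]'
python3 go.py free 0.325
python3 - <<'E'
from meas import *
from station import eyes
for n in("top","scene"):
    s=eyes.snapshot(n); np.savez(n+"1.npz",**s)
    cv2.imwrite(f"pics/{n}1.png",s["pixels"][:,:,::-1])
E
```

```text
t: 5.9
tcp_pos: [0.5106, 0.2102, 0.3236]
tool_rot: [0.92, 0.393, -0.001, -0.0]
force: [-0.1, 1.0, -1.3]
finger_gap: 0.341
gripper_force: 29.7
t 5.9 tcp [0.5106 0.2102 0.3236] yaw_y -43.72 tilt 0.13 gap 0.341 grip 29.7 F [-0.1  1.  -1.3] q [ 0.19  0.34  1.52 -0.    1.28  0.95]
target [ 0.4814 -0.292 ] tool mm [-383.1  326.    -1.1] units [-0.4789  0.4074 -0.0013]
```

View pics/scene1.png

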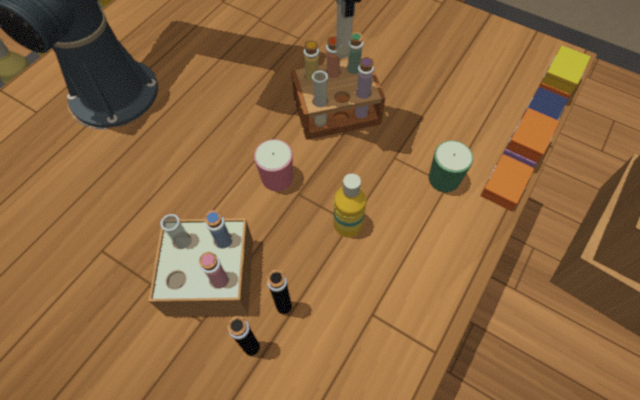

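Scene shows the middle empty lifted clear, held at (345,35); its hole at (342,97) is vacant and nothing else has moved. Next I carry it to the free tray hole.

```bash
python3 -m pendant '[[[-0.01,0.0085,0,0,0,0,0.2],[-0.02,0.017,0,0,0,0,0.2],[-0.03,0.0255,0,0,0,0,0.2],[-0.03,0.0255,0,0,0,0,0.2],[-0.03,0.0255,0,0,0,0,0.2],[-0.03,0.0255,0,0,0,0,0.2],[-0.03,0.0255,0,0,0,0,0.2],[-0.03,0.0255,0,0,0,0,0.2],[-0.03,0.0255,0,0,0,0,0.2],[-0.03,0.0255,0,0,0,0,0.2],[-0.03,0.0255,0,0,0,0,0.2],[-0.03,0.0255,0,0,0,0,0.2],[-0.03,0.0255,0,0,0,0,0.2],[-0.03,0.0255,0,0,0,0,0.2],[-0.03,0.0255,0,0,0,0,0.2],[-0.03,0.0255,0,0,0,0,0.2],[-0.02,0.017,0,0,0,0,0.2],[-0.0089,0.0078,0,0,0,0,0.2],[0,0,0,0,0,0,0.2],[0,0,0,0,0,0,0.2]]]'
python3 go.py free 0.325
python3 - <<'E'
from meas import *
from station import eyes
o=[]
for n,b in(("top",(390,190,120,120)),("scene",(120,150,150,150))):
    s=eyes.snapshot(n); np.savez(n+"2.npz",**s); x,y,w,h=b
    o.append(cv2.resize(s["pixels"][y:y+h,x:x+w,::-1],(400,400),interpolation=cv2.INTER_CUBIC))
cv2.imwrite("pics/2.png",np.hstack(o))
E
```

```text
t: 8.0
tcp_pos: [0.4816, -0.2909, 0.3244]
tool_rot: [0.92, 0.393, -0.0, -0.001]
force: [0.0, 0.8, -0.9]
finger_gap: 0.34
gripper_force: 29.7
t 8.0 tcp [ 0.4816 -0.2909  0.3244] yaw_y -43.71 tilt 0.1 gap 0.34 grip 29.7 F [ 0.   0.8 -0.9] q [-0.74  0.36  1.49  0.    1.29  0.02]
target [ 0.4814 -0.292 ] tool mm [-0.9  0.6 -0.6] units [-0.0012  0.0008 -0.0008]
```

View pics/2.png

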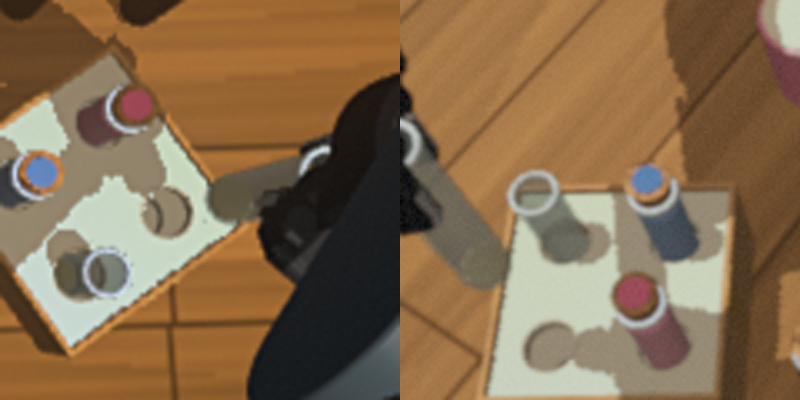

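The held tube is vertical with its foot at top px (459,250), scene px (152,251). That is consistent with being above the free hole at (440,254) / (176,280). I lower it to just inside the mouth.

```bash
python3 -m pendant '[[[-0.0012,0.0008,0.01,0,0,0,0.2],[0,0,0.025,0,0,0,0.2],[0,0,0.025,0,0,0,0.2],[0,0,0.025,0,0,0,0.2],[0,0,0.02,0,0,0,0.2],[0,0,0.01,0,0,0,0.2],[0,0,0.005,0,0,0,0.2],[0,0,0.004,0,0,0,0.2],[0,0,0.004,0,0,0,0.2],[0,0,0.004,0,0,0,0.2],[0,0,0.004,0,0,0,0.2],[0,0,0.004,0,0,0,0.2],[0,0,0,0,0,0,0.2]]]'
python3 go.py free 0.1313
```

```text
t: 9.4
tcp_pos: [0.4815, -0.2927, 0.2124]
tool_rot: [0.92, 0.393, -0.0, -0.0]
force: [-0.8, -0.1, -0.4]
finger_gap: 0.341
gripper_force: 29.7
t 9.4 tcp [ 0.4815 -0.2927  0.2124] yaw_y -43.72 tilt 0.05 gap 0.341 grip 29.7 F [-0.8 -0.1 -0.4] q [-0.74  0.49  1.62 -0.    1.03  0.02]
target [ 0.4814 -0.292 ] tool mm [ 0.4 -0.6 81.1] units [ 0.0005 -0.0007  0.1013]
```

```bash
python3 -m pendant '[[[0.0002,-0.0004,0.004,0,0,0,0.2],[0,0,0.004,0,0,0,0.2],[0,0,0.005,0,0,0,0.2],[0,0,0.005,0,0,0,0.2],[0,0,0.005,0,0,0,0.2],[0,0,0.005,0,0,0,0.2],[0,0,0,0,0,0,0.2]]]'
python3 go.py free 0.1313
```

```text
t: 10.1
tcp_pos: [0.4813, -0.2922, 0.1896]
tool_rot: [0.92, 0.393, -0.0, -0.001]
force: [0.5, -0.3, -0.8]
finger_gap: 0.339
gripper_force: 29.7
t 10.1 tcp [ 0.4813 -0.2922  0.1896] yaw_y -43.72 tilt 0.09 gap 0.339 grip 29.7 F [ 0.5 -0.3 -0.8] q [-0.74  0.52  1.64 -0.    0.98  0.02]
target [ 0.4814 -0.292 ] tool mm [ 0.2 -0.  58.3] units [ 0.0003 -0.      0.0729]
```

```bash
python3 -m pendant '[[[0.0002,0,0.01,0,0,0,0.2],[0,0,0.015,0,0,0,0.2],[0,0,0.015,0,0,0,0.2],[0,0,0.005,0,0,0,0.2],[0,0,0.004,0,0,0,0.2],[0,0,0.004,0,0,0,0.2],[0,0,0.004,0,0,0,0.2],[0,0,0.004,0,0,0,0.2],[0,0,0.004,0,0,0,0.2],[0,0,0.002,0,0,0,0.2],[0,0,0,0,0,0,0.2]]]'
python3 go.py free 0.1313
```

```text
t: 11.2
tcp_pos: [0.4816, -0.2923, 0.1365]
tool_rot: [0.92, 0.393, -0.0, -0.0]
force: [0.2, 0.6, 0.2]
finger_gap: 0.344
gripper_force: 29.7
t 11.2 tcp [ 0.4816 -0.2923  0.1365] yaw_y -43.72 tilt 0.03 gap 0.344 grip 29.7 F [0.2 0.6 0.2] q [-0.74  0.6   1.69 -0.    0.86  0.02]
target [ 0.4814 -0.292 ] tool mm [ 0.1 -0.4  5.2] units [ 0.0001 -0.0006  0.0065]
```

```bash
python3 -m pendant '[[[0,0,0.002,0,0,0,0.2],[0,0,0.002,0,0,0,0.2],[0,0,0.001,0,0,0,0.2],[0,0,0.001,0,0,0,0.2],[0,0,0,0,0,0,0.2]]]'
python3 go.py free 0.1313
```

```text
t: 11.7
tcp_pos: [0.4817, -0.2923, 0.1318]
tool_rot: [0.92, 0.393, -0.0, -0.0]
force: [-0.8, -0.3, -1.3]
finger_gap: 0.342
gripper_force: 29.7
t 11.7 tcp [ 0.4817 -0.2923  0.1318] yaw_y -43.72 tilt 0.01 gap 0.342 grip 29.7 F [-0.8 -0.3 -1.3] q [-0.74  0.6   1.69 -0.    0.85  0.02]
target [ 0.4814 -0.292 ] tool mm [ 0.  -0.5  0.5] units [ 0.0001 -0.0006  0.0007]
```

```bash
python3 -m pendant '[[[0,0,0.001,0,0,0,0.2],[0,0,0.001,0,0,0,0.2],[0,0,0.0005,0,0,0,0.2]]]'
python3 -m pendant '[[[0,0,0,0,0,0,0.4],[0,0,0,0,0,0,0.5],[0,0,0,0,0,0,0.65],[0,0,0,0,0,0,0.65],[0,0,-0.01,0,0,0,0.65],[0,0,-0.03,0,0,0,0.65],[0,0,-0.05,0,0,0,0.65],[0,0,-0.03,0,0,0,0.65],[0,0,0,0,0,0,0.65]]]'
python3 go.py pink 0.23
```

```text
t: 12.0
tcp_pos: [0.482, -0.2926, 0.1313]
tool_rot: [0.92, 0.393, 0.0, 0.0]
force: [-1.5, 0.5, 11.5]
finger_gap: 0.346
gripper_force: 31.0
t: 12.9
tcp_pos: [0.4838, -0.2941, 0.2304]
tool_rot: [0.919, 0.393, 0.002, 0.004]
force: [0.6, -0.4, -0.4]
finger_gap: 0.652
gripper_force: 0.0
t 12.9 tcp [ 0.4838 -0.2941  0.2304] yaw_y -43.71 tilt 0.53 gap 0.652 grip 0.0 F [ 0.6 -0.4 -0.4] q [-0.74  0.46  1.6   0.    1.06  0.02]
target [ 0.5433 -0.2514] tool mm [72.  13.5  0.5] units [0.09   0.0169 0.0007]
```

```bash
python3 -m pendant '[[[0.03,0.006,0,0,0,0,0.65],[0.04,0.008,0,0,0,0,0.65],[0.022,0.0045,0,0,0,0,0.65],[0,0,0,0,0,0,0.65],[0,0,0,0,0,0,0.65]]]'
python3 go.py pink 0.13
```

```text
t: 13.4
tcp_pos: [0.5427, -0.2491, 0.2252]
tool_rot: [0.919, 0.394, -0.001, -0.001]
force: [-0.4, 0.9, -0.4]
finger_gap: 0.647
gripper_force: 0.0
t 13.4 tcp [ 0.5427 -0.2491  0.2252] yaw_y -43.65 tilt 0.12 gap 0.647 grip 0.0 F [-0.4  0.9 -0.4] q [-0.62  0.51  1.52 -0.    1.11  0.15]
target [ 0.5433 -0.2514] tool mm [-1.2  2.2 95.2] units [-0.0015  0.0027  0.119 ]
```

```bash
python3 -m pendant '[[[-0.0015,0.0027,0.01,0,0,0,0.65],[0,0,0.02,0,0,0,0.65],[0,0,0.005,0,0,0,0.65],[0,0,0,0,0,0,0.65],[0,0,0,0,0,0,0.65]]]'
python3 go.py pink 0.13
```

```text
t: 13.9
tcp_pos: [0.5439, -0.2523, 0.1981]
tool_rot: [0.92, 0.393, -0.0, 0.0]
force: [0.1, 0.4, -0.9]
finger_gap: 0.652
gripper_force: 0.0
t 13.9 tcp [ 0.5439 -0.2523  0.1981] yaw_y -43.76 tilt 0.01 gap 0.652 grip 0.0 F [ 0.1  0.4 -0.9] q [-0.62  0.55  1.55 -0.    1.05  0.14]
target [ 0.5433 -0.2514] tool mm [ 0.2 -1.  68.1] units [ 0.0003 -0.0013  0.0851]
```

```bash
python3 -m pendant '[[[0.0002,-0.001,0.01,0,0,0,0.65],[0,0,0.02,0,0,0,0.65],[0,0,0.025,0,0,0,0.65],[0,0,0.02,0,0,0,0.65],[0,0,0.009,0,0,0,0.65],[0,0,0,0,0,0,0.65],[0,0,0,0,0,0,0.3],[0,0,0,0,0,0,0.2],[0,0,0,0,0,0,0.2],[0,0,0,0,0,0,0.2],[0,0,0,0,0,0,0.2]]]' 35
python3 go.py pink 0.13
python3 -m pendant '[[[0,0,-0.005,0,0,0,0.2],[0,0,-0.01,0,0,0,0.2],[0,0,-0.025,0,0,0,0.2],[0,0,-0.03,0,0,0,0.2],[0,0,-0.03,0,0,0,0.2],[0,0,-0.03,0,0,0,0.2],[0,0,-0.03,0,0,0,0.2],[0,0,-0.03,0,0,0,0.2],[0,0,-0.03,0,0,0,0.2],[0,0,-0.015,0,0,0,0.2],[0,0,-0.008,0,0,0,0.2],[0,0,0,0,0,0,0.2],[0,0,0,0,0,0,0.2]]]'
python3 go.py ea 0.325
```

```text
t: 15.0
tcp_pos: [0.5441, -0.2514, 0.1318]
tool_rot: [0.92, 0.393, 0.0, 0.001]
force: [-0.8, -0.3, 6.1]
finger_gap: 0.339
gripper_force: 35.0
t 15.0 tcp [ 0.5441 -0.2514  0.1318] yaw_y -43.72 tilt 0.1 gap 0.339 grip 35.0 F [-0.8 -0.3  6.1] q [-0.62  0.64  1.6   0.    0.9   0.14]
target [ 0.5433 -0.2514] tool mm [-0.6 -0.6  1.8] units [-0.0007 -0.0007  0.0022]
t: 16.3
tcp_pos: [0.543, -0.2507, 0.3239]
tool_rot: [0.92, 0.393, -0.001, -0.001]
force: [-0.4, -0.2, -1.1]
finger_gap: 0.338
gripper_force: 35.0
t 16.3 tcp [ 0.543  -0.2507  0.3239] yaw_y -43.72 tilt 0.14 gap 0.338 grip 35.0 F [-0.4 -0.2 -1.1] q [-0.62  0.41  1.4  -0.    1.33  0.14]
target [0.5107 0.2103] tool mm [ 310.9 -342.    -0.4] units [ 0.3886 -0.4276 -0.0005]
```

```bash
python3 -m pendant '[[[0.008,-0.009,0,0,0,0,0.2],[0.0205,-0.0225,0,0,0,0,0.2],[0.0275,-0.0302,0,0,0,0,0.2],[0.0275,-0.0302,0,0,0,0,0.2],[0.0275,-0.0302,0,0,0,0,0.2],[0.0275,-0.0302,0,0,0,0,0.2],[0.0275,-0.0302,0,0,0,0,0.2],[0.0275,-0.0302,0,0,0,0,0.2],[0.0275,-0.0302,0,0,0,0,0.2],[0.0275,-0.0302,0,0,0,0,0.2],[0.0275,-0.0302,0,0,0,0,0.2],[0.0275,-0.0302,0,0,0,0,0.2],[0.0275,-0.0302,0,0,0,0,0.2],[0.0275,-0.0302,0,0,0,0,0.2],[0.021,-0.0235,0,0,0,0,0.2],[0.009,-0.0102,0,0,0,0,0.2],[0,0,0,0,0,0,0.2],[0,0,0,0,0,0,0.2],[0,0,0,0,0,0,0.2]]]'
python3 go.py ea 0.1318
```

```text
t: 18.2
tcp_pos: [0.5112, 0.2088, 0.325]
tool_rot: [0.92, 0.392, -0.0, 0.0]
force: [-0.6, -1.0, -0.8]
finger_gap: 0.339
gripper_force: 35.0
t 18.2 tcp [0.5112 0.2088 0.325 ] yaw_y -43.8 tilt 0.04 gap 0.339 grip 35.0 F [-0.6 -1.  -0.8] q [ 0.19  0.34  1.51 -0.    1.28  0.95]
target [0.5107 0.2103] tool mm [  0.9  -1.5 193.2] units [ 0.0011 -0.0019  0.2415]
```

```bash
python3 -m pendant '[[[0.0005,-0.0008,0.01,0,0,0,0.2],[0,0,0.025,0,0,0,0.2],[0,0,0.025,0,0,0,0.2],[0,0,0.025,0,0,0,0.2],[0,0,0.02,0,0,0,0.2],[0,0,0.01,0,0,0,0.2],[0,0,0.01,0,0,0,0.2],[0,0,0.005,0,0,0,0.2],[0,0,0.004,0,0,0,0.2],[0,0,0.003,0,0,0,0.2],[0,0,0,0,0,0,0.2],[0,0,0,0,0,0,0.2]]]'
python3 go.py ea 0.1318; python3 -c "
import time
from station import monitor
print(monitor.sense()['tcp_pos'])"
```

```text
t: 19.4
tcp_pos: [0.5112, 0.2108, 0.2159]
tool_rot: [0.92, 0.393, 0.0, 0.0]
force: [0.8, 0.3, -1.2]
finger_gap: 0.338
gripper_force: 34.9
t 19.4 tcp [0.5112 0.2108 0.2159] yaw_y -43.71 tilt 0.05 gap 0.338 grip 34.9 F [ 0.8  0.3 -1.2] q [ 0.19  0.47  1.65 -0.    1.03  0.95]
target [0.5107 0.2103] tool mm [-0.7 -0.1 84.1] units [-0.0009 -0.0002  0.1051]
[0.51116079 0.21076376 0.21591857]
```

```bash
python3 -m pendant '[[[-0.0003,0,0.004,0,0,0,0.2],[0,0,0.004,0,0,0,0.2],[0,0,0.004,0,0,0,0.2],[0,0,0.005,0,0,0,0.2],[0,0,0.005,0,0,0,0.2],[0,0,0.005,0,0,0,0.2],[0,0,0.005,0,0,0,0.2],[0,0,0,0,0,0,0.2]]]'
python3 go.py ea 0.1318
```

```text
t: 20.2
tcp_pos: [0.5103, 0.2104, 0.1892]
tool_rot: [0.92, 0.393, -0.001, -0.0]
force: [-0.7, 0.4, -0.7]
finger_gap: 0.343
gripper_force: 35.0
t 20.2 tcp [0.5103 0.2104 0.1892] yaw_y -43.72 tilt 0.08 gap 0.343 grip 35.0 F [-0.7  0.4 -0.7] q [ 0.19  0.5   1.67 -0.    0.97  0.95]
target [0.5107 0.2103] tool mm [ 0.3  0.3 57.4] units [0.0003 0.0004 0.0718]
```

Clear of the mouth with no contact force; I continue down to just above the floor.

```bash
python3 -m pendant '[[[0.0002,0,0.01,0,0,0,0.2],[0,0,0.015,0,0,0,0.2],[0,0,0.015,0,0,0,0.2],[0,0,0.005,0,0,0,0.2],[0,0,0.004,0,0,0,0.2],[0,0,0.004,0,0,0,0.2],[0,0,0.004,0,0,0,0.2],[0,0,0.004,0,0,0,0.2],[0,0,0.004,0,0,0,0.2],[0,0,0.002,0,0,0,0.2],[0,0,0.002,0,0,0,0.2],[0,0,0,0,0,0,0.2]]]'
python3 go.py ea 0.1318
```

```text
t: 21.4
tcp_pos: [0.5108, 0.2106, 0.1346]
tool_rot: [0.92, 0.393, -0.0, -0.0]
force: [0.8, 0.4, -0.0]
finger_gap: 0.341
gripper_force: 35.0
t 21.4 tcp [0.5108 0.2106 0.1346] yaw_y -43.72 tilt 0.02 gap 0.341 grip 35.0 F [ 0.8  0.4 -0. ] q [ 0.19  0.59  1.71 -0.    0.84  0.95]
target [0.5107 0.2103] tool mm [-0.3  0.1  2.8] units [-0.0003  0.0001  0.0035]
```

```bash
python3 -m pendant '[[[0,0,0.0015,0,0,0,0.2],[0,0,0.001,0,0,0,0.2],[0,0,0.001,0,0,0,0.2],[0,0,0.001,0,0,0,0.2]]]'
python3 -m pendant '[[[0,0,0,0,0,0,0.4],[0,0,0,0,0,0,0.5],[0,0,0,0,0,0,0.65],[0,0,0,0,0,0,0.65],[0,0,-0.01,0,0,0,0.65],[0,0,-0.03,0,0,0,0.65],[0,0,-0.05,0,0,0,0.65],[0,0,-0.03,0,0,0,0.65],[0,0,0,0,0,0,0.65],[0,0,0,0,0,0,0.65]]]'
python3 go.py eb 0.23
```

```text
t: 21.8
tcp_pos: [0.5111, 0.2107, 0.1317]
tool_rot: [0.92, 0.393, 0.0, -0.0]
force: [-2.2, -0.8, 8.0]
finger_gap: 0.342
gripper_force: 36.0
t: 22.8
tcp_pos: [0.5109, 0.2106, 0.2279]
tool_rot: [0.92, 0.393, 0.001, 0.0]
force: [-0.0, -0.7, -0.9]
finger_gap: 0.652
gripper_force: 0.0
t 22.8 tcp [0.5109 0.2106 0.2279] yaw_y -43.71 tilt 0.08 gap 0.652 grip 0.0 F [-0.  -0.7 -0.9] q [ 0.19  0.45  1.64 -0.    1.05  0.95]
target [0.4774 0.1757] tool mm [-48.4  -0.1  -2.2] units [-0.0605 -0.0001 -0.0027]
```

Pink is home. Now the second empty.

```bash
python3 -m pendant '[[[-0.015,0,0,0,0,0,0.65],[-0.03,0,0,0,0,0,0.65],[-0.0155,0,0.01,0,0,0,0.65],[0,0,0.02,0,0,0,0.65],[0,0,0.01,0,0,0,0.65],[0,0,0,0,0,0,0.65],[0,0,0,0,0,0,0.65]]]'
python3 go.py eb 0.13
```

```text
t: 23.5
tcp_pos: [0.4772, 0.1755, 0.1947]
tool_rot: [0.92, 0.393, -0.001, -0.0]
force: [-0.3, 0.7, 0.7]
finger_gap: 0.648
gripper_force: 0.0
t 23.5 tcp [0.4772 0.1755 0.1947] yaw_y -43.71 tilt 0.07 gap 0.648 grip 0.0 F [-0.3  0.7  0.7] q [ 0.13  0.45  1.77 -0.    0.92  0.9 ]
target [0.4774 0.1757] tool mm [ 0.3  0.1 64.7] units [0.0004 0.0001 0.0809]
```

```bash
python3 -m pendant '[[[0.0002,0,0.01,0,0,0,0.65],[0,0,0.02,0,0,0,0.65],[0,0,0.025,0,0,0,0.65],[0,0,0.018,0,0,0,0.65],[0,0,0.008,0,0,0,0.65],[0,0,0,0,0,0,0.65],[0,0,0,0,0,0,0.3],[0,0,0,0,0,0,0.2],[0,0,0,0,0,0,0.2],[0,0,0,0,0,0,0.2],[0,0,0,0,0,0,0.2]]]' 30
python3 go.py eb 0.13
python3 -m pendant '[[[0,0,-0.005,0,0,0,0.2],[0,0,-0.01,0,0,0,0.2],[0,0,-0.025,0,0,0,0.2],[0,0,-0.03,0,0,0,0.2],[0,0,-0.03,0,0,0,0.2],[0,0,-0.03,0,0,0,0.2],[0,0,-0.03,0,0,0,0.2],[0,0,-0.03,0,0,0,0.2],[0,0,-0.03,0,0,0,0.2],[0,0,-0.015,0,0,0,0.2],[0,0,-0.008,0,0,0,0.2],[0,0,0,0,0,0,0.2],[0,0,0,0,0,0,0.2]]]'
python3 go.py pink 0.325
```

```text
t: 24.6
tcp_pos: [0.478, 0.176, 0.1311]
tool_rot: [0.92, 0.393, 0.001, 0.0]
force: [-0.4, 1.1, 5.0]
finger_gap: 0.349
gripper_force: 30.0
t 24.6 tcp [0.478  0.176  0.1311] yaw_y -43.72 tilt 0.09 gap 0.349 grip 30.0 F [-0.4  1.1  5. ] q [0.13 0.55 1.83 0.   0.76 0.9 ]
target [0.4774 0.1757] tool mm [-0.5 -0.2  1.1] units [-0.0007 -0.0003  0.0014]
t: 25.9
tcp_pos: [0.4769, 0.1756, 0.3237]
tool_rot: [0.92, 0.393, -0.001, -0.0]
force: [0.3, 0.3, -0.6]
finger_gap: 0.343
gripper_force: 29.7
t 25.9 tcp [0.4769 0.1756 0.3237] yaw_y -43.72 tilt 0.13 gap 0.343 grip 29.7 F [ 0.3  0.3 -0.6] q [ 0.13  0.28  1.62 -0.    1.25  0.9 ]
target [ 0.5433 -0.2514] tool mm [-262.7  343.1   -1.3] units [-0.3284  0.4289 -0.0016]
```

```bash
python3 -m pendant '[[[-0.007,0.009,0,0,0,0,0.2],[-0.016,0.0215,0,0,0,0,0.2],[-0.0235,0.0305,0,0,0,0,0.2],[-0.0235,0.0305,0,0,0,0,0.2],[-0.0235,0.0305,0,0,0,0,0.2],[-0.0235,0.0305,0,0,0,0,0.2],[-0.0235,0.0305,0,0,0,0,0.2],[-0.0235,0.0305,0,0,0,0,0.2],[-0.0235,0.0305,0,0,0,0,0.2],[-0.0235,0.0305,0,0,0,0,0.2],[-0.0235,0.0305,0,0,0,0,0.2],[-0.0235,0.0305,0,0,0,0,0.2],[-0.0235,0.0305,0,0,0,0,0.2],[-0.0235,0.0305,0,0,0,0,0.2],[-0.016,0.0215,0,0,0,0,0.2],[-0.0074,0.0109,0,0,0,0,0.2],[0,0,0,0,0,0,0.2],[0,0,0,0,0,0,0.2],[0,0,0,0,0,0,0.2]]]'
python3 go.py pink 0.131
python3 -m pendant '[[[0,0,0.01,0,0,0,0.2],[0,0,0.025,0,0,0,0.2],[0,0,0.025,0,0,0,0.2],[0,0,0.025,0,0,0,0.2],[0,0,0.02,0,0,0,0.2],[0,0,0.01,0,0,0,0.2],[0,0,0.01,0,0,0,0.2],[0,0,0.005,0,0,0,0.2],[0,0,0.004,0,0,0,0.2],[0,0,0,0,0,0,0.2],[0,0,0,0,0,0,0.2],[0,0,0,0,0,0,0.2]]]'
python3 go.py pink 0.131
```

```text
t: 27.8
tcp_pos: [0.5438, -0.2498, 0.3247]
tool_rot: [0.919, 0.394, -0.0, -0.001]
force: [1.0, -0.2, -0.8]
finger_gap: 0.343
gripper_force: 29.7
t 27.8 tcp [ 0.5438 -0.2498  0.3247] yaw_y -43.64 tilt 0.06 gap 0.343 grip 29.7 F [ 1.  -0.2 -0.8] q [-0.62  0.41  1.4   0.    1.33  0.14]
target [ 0.5433 -0.2514] tool mm [ -1.6   1.  193.7] units [-0.002   0.0012  0.2421]
t: 29.0
tcp_pos: [0.5442, -0.2515, 0.2181]
tool_rot: [0.92, 0.393, 0.0, 0.0]
force: [0.0, 0.6, -1.8]
finger_gap: 0.345
gripper_force: 29.7
t 29.0 tcp [ 0.5442 -0.2515  0.2181] yaw_y -43.72 tilt 0.07 gap 0.345 grip 29.7 F [ 0.   0.6 -1.8] q [-0.62  0.52  1.53  0.    1.09  0.14]
target [ 0.5433 -0.2514] tool mm [-0.6 -0.9 87.1] units [-0.0008 -0.0011  0.1089]
```

```bash
python3 -m pendant '[[[0,-0.0006,0.004,0,0,0,0.2],[0,0,0.004,0,0,0,0.2],[0,0,0.004,0,0,0,0.2],[0,0,0.004,0,0,0,0.2],[0,0,0.005,0,0,0,0.2],[0,0,0.005,0,0,0,0.2],[0,0,0.005,0,0,0,0.2],[0,0,0.005,0,0,0,0.2],[0,0,0,0,0,0,0.2]]]'
python3 go.py pink 0.131
```

```text
t: 29.9
tcp_pos: [0.5433, -0.2507, 0.188]
tool_rot: [0.92, 0.393, -0.0, -0.001]
force: [0.2, 0.7, -1.2]
finger_gap: 0.339
gripper_force: 29.7
t 29.9 tcp [ 0.5433 -0.2507  0.188 ] yaw_y -43.72 tilt 0.09 gap 0.339 grip 29.7 F [ 0.2  0.7 -1.2] q [-0.62  0.56  1.56  0.    1.03  0.14]
target [ 0.5433 -0.2514] tool mm [-0.5  0.6 57. ] units [-0.0006  0.0008  0.0712]
```

```bash
python3 -m pendant '[[[-0.0003,0.0003,0.01,0,0,0,0.2],[0,0,0.015,0,0,0,0.2],[0,0,0.015,0,0,0,0.2],[0,0,0.005,0,0,0,0.2],[0,0,0.004,0,0,0,0.2],[0,0,0.004,0,0,0,0.2],[0,0,0.004,0,0,0,0.2],[0,0,0.004,0,0,0,0.2],[0,0,0.003,0,0,0,0.2],[0,0,0.002,0,0,0,0.2],[0,0,0.002,0,0,0,0.2],[0,0,0,0,0,0,0.2]]]'
python3 go.py pink 0.131
```

```text
t: 31.1
tcp_pos: [0.5436, -0.2513, 0.1342]
tool_rot: [0.92, 0.393, -0.0, -0.0]
force: [-0.2, 1.1, -0.6]
finger_gap: 0.342
gripper_force: 29.7
t 31.1 tcp [ 0.5436 -0.2513  0.1342] yaw_y -43.72 tilt 0.01 gap 0.342 grip 29.7 F [-0.2  1.1 -0.6] q [-0.62  0.64  1.6  -0.    0.91  0.14]
target [ 0.5433 -0.2514] tool mm [-0.3 -0.1  3.2] units [-0.0004 -0.0001  0.004 ]
```

```bash
python3 -m pendant '[[[0,0,0.0015,0,0,0,0.2],[0,0,0.001,0,0,0,0.2],[0,0,0.001,0,0,0,0.2],[0,0,0.001,0,0,0,0.2]]]'
python3 -m pendant '[[[0,0,0,0,0,0,0.4],[0,0,0,0,0,0,0.5],[0,0,0,0,0,0,0.65],[0,0,0,0,0,0,0.65],[0,0,-0.01,0,0,0,0.65],[0,0,-0.03,0,0,0,0.65],[0,0,-0.05,0,0,0,0.65],[0,0,-0.03,0,0,0,0.65],[0,0,0,0,0,0,0.65],[0,0,0,0,0,0,0.65]]]'
python3 go.py blue 0.2
```

```text
t: 31.5
tcp_pos: [0.5438, -0.2514, 0.1311]
tool_rot: [0.92, 0.393, 0.0, 0.0]
force: [-1.0, 0.6, 6.0]
finger_gap: 0.341
gripper_force: 30.4
t: 32.5
tcp_pos: [0.5437, -0.2513, 0.2276]
tool_rot: [0.92, 0.393, 0.0, 0.001]
force: [0.5, 0.2, -0.4]
finger_gap: 0.652
gripper_force: 0.0
t 32.5 tcp [ 0.5437 -0.2513  0.2276] yaw_y -43.72 tilt 0.08 gap 0.652 grip 0.0 F [ 0.5  0.2 -0.4] q [-0.62  0.51  1.52 -0.    1.11  0.14]
target [ 0.5028 -0.1895] tool mm [ 16.4 -72.3  27.5] units [ 0.0205 -0.0904  0.0343]
```

```bash
python3 -m pendant '[[[0.006,-0.025,0,0,0,0,0.65],[0.009,-0.04,0,0,0,0,0.65],[0.0055,-0.0254,0,0,0,0,0.65],[0,0,0.014,0,0,0,0.65],[0,0,0.02,0,0,0,0.65],[0,0,0,0,0,0,0.65],[0,0,0,0,0,0,0.65],[0,0,0,0,0,0,0.65]]]'
python3 go.py blue 0.13
```

```text
t: 33.3
tcp_pos: [0.5031, -0.19, 0.1994]
tool_rot: [0.92, 0.393, 0.0, 0.0]
force: [0.8, -0.5, 0.4]
finger_gap: 0.652
gripper_force: 0.0
t 33.3 tcp [ 0.5031 -0.19    0.1994] yaw_y -43.74 tilt 0.01 gap 0.652 grip 0.0 F [ 0.8 -0.5  0.4] q [-0.57  0.47  1.7  -0.    0.97  0.19]
target [ 0.5028 -0.1895] tool mm [ 0.1 -0.7 69.4] units [ 0.0002 -0.0008  0.0868]
```

```bash
python3 -m pendant '[[[0,-0.0005,0.01,0,0,0,0.65],[0,0,0.025,0,0,0,0.65],[0,0,0.025,0,0,0,0.65],[0,0,0.018,0,0,0,0.65],[0,0,0.0085,0,0,0,0.65],[0,0,0,0,0,0,0.65],[0,0,0,0,0,0,0.3],[0,0,0,0,0,0,0.2],[0,0,0,0,0,0,0.2],[0,0,0,0,0,0,0.2],[0,0,0,0,0,0,0.2]]]' 35
python3 go.py blue 0.13
python3 -m pendant '[[[0,0,-0.005,0,0,0,0.2],[0,0,-0.01,0,0,0,0.2],[0,0,-0.025,0,0,0,0.2],[0,0,-0.03,0,0,0,0.2],[0,0,-0.03,0,0,0,0.2],[0,0,-0.03,0,0,0,0.2],[0,0,-0.03,0,0,0,0.2],[0,0,-0.03,0,0,0,0.2],[0,0,-0.03,0,0,0,0.2],[0,0,-0.015,0,0,0,0.2],[0,0,-0.008,0,0,0,0.2],[0,0,0,0,0,0,0.2],[0,0,0,0,0,0,0.2]]]'
python3 go.py eb 0.325
```

```text
t: 34.4
tcp_pos: [0.503, -0.1895, 0.1312]
tool_rot: [0.92, 0.393, 0.001, 0.001]
force: [-0.3, 1.4, 5.9]
finger_gap: 0.342
gripper_force: 35.0
t 34.4 tcp [ 0.503  -0.1895  0.1312] yaw_y -43.71 tilt 0.11 gap 0.342 grip 35.0 F [-0.3  1.4  5.9] q [-0.57  0.58  1.76  0.    0.81  0.19]
target [ 0.5028 -0.1895] tool mm [-0.2 -0.1  1.2] units [-0.0002 -0.0002  0.0015]
t: 35.7
tcp_pos: [0.5018, -0.1888, 0.3237]
tool_rot: [0.92, 0.393, -0.001, -0.001]
force: [-0.3, 0.5, -0.9]
finger_gap: 0.342
gripper_force: 35.1
t 35.7 tcp [ 0.5018 -0.1888  0.3237] yaw_y -43.72 tilt 0.13 gap 0.342 grip 35.1 F [-0.3  0.5 -0.9] q [-0.57  0.32  1.55  0.    1.27  0.19]
target [0.4774 0.1757] tool mm [ 246.6 -269.6   -0.8] units [ 0.3082 -0.3369 -0.001 ]
```

```bash
python3 -m pendant '[[[0.009,-0.0095,0,0,0,0,0.2],[0.021,-0.023,0,0,0,0,0.2],[0.0275,-0.0302,0,0,0,0,0.2],[0.0275,-0.0302,0,0,0,0,0.2],[0.0275,-0.0302,0,0,0,0,0.2],[0.0275,-0.0302,0,0,0,0,0.2],[0.0275,-0.0302,0,0,0,0,0.2],[0.0275,-0.0302,0,0,0,0,0.2],[0.0275,-0.0302,0,0,0,0,0.2],[0.0275,-0.0302,0,0,0,0,0.2],[0.0275,-0.0302,0,0,0,0,0.2],[0.021,-0.0235,0,0,0,0,0.2],[0.0095,-0.0102,0,0,0,0,0.2],[0,0,0,0,0,0,0.2],[0,0,0,0,0,0,0.2],[0,0,0,0,0,0,0.2]]]'
python3 go.py eb 0.131
python3 -m pendant '[[[0,0,0.01,0,0,0,0.2],[0,0,0.025,0,0,0,0.2],[0,0,0.025,0,0,0,0.2],[0,0,0.025,0,0,0,0.2],[0,0,0.02,0,0,0,0.2],[0,0,0.01,0,0,0,0.2],[0,0,0.01,0,0,0,0.2],[0,0,0.005,0,0,0,0.2],[0,0,0.004,0,0,0,0.2],[0,0,0,0,0,0,0.2],[0,0,0,0,0,0,0.2],[0,0,0,0,0,0,0.2]]]'
python3 go.py eb 0.131
```

```text
t: 37.3
tcp_pos: [0.4774, 0.1747, 0.3246]
tool_rot: [0.92, 0.392, -0.0, 0.0]
force: [-0.6, -0.3, -0.7]
finger_gap: 0.338
gripper_force: 35.1
t 37.3 tcp [0.4774 0.1747 0.3246] yaw_y -43.79 tilt 0.04 gap 0.338 grip 35.1 F [-0.6 -0.3 -0.7] q [ 0.13  0.28  1.62 -0.    1.25  0.9 ]
target [0.4774 0.1757] tool mm [  0.9  -0.6 193.6] units [ 0.0011 -0.0008  0.242 ]
t: 38.5
tcp_pos: [0.4776, 0.1759, 0.218]
tool_rot: [0.92, 0.393, 0.001, 0.0]
force: [-0.1, 0.1, -1.0]
finger_gap: 0.338
gripper_force: 35.1
t 38.5 tcp [0.4776 0.1759 0.218 ] yaw_y -43.71 tilt 0.06 gap 0.338 grip 35.1 F [-0.1  0.1 -1. ] q [0.13 0.41 1.75 0.   0.98 0.9 ]
target [0.4774 0.1757] tool mm [-0.3 -0.  87. ] units [-0.0004 -0.      0.1088]
```

```bash
python3 -m pendant '[[[0,0,0.004,0,0,0,0.2],[0,0,0.004,0,0,0,0.2],[0,0,0.004,0,0,0,0.2],[0,0,0.004,0,0,0,0.2],[0,0,0.005,0,0,0,0.2],[0,0,0.005,0,0,0,0.2],[0,0,0.005,0,0,0,0.2],[0,0,0.005,0,0,0,0.2],[0,0,0,0,0,0,0.2]]]'
python3 go.py eb 0.131
```

```text
t: 39.4
tcp_pos: [0.4768, 0.1757, 0.1881]
tool_rot: [0.92, 0.393, -0.001, -0.0]
force: [-0.2, -0.7, -0.8]
finger_gap: 0.344
gripper_force: 35.1
t 39.4 tcp [0.4768 0.1757 0.1881] yaw_y -43.72 tilt 0.08 gap 0.344 grip 35.1 F [-0.2 -0.7 -0.8] q [0.13 0.46 1.78 0.   0.91 0.9 ]
target [0.4774 0.1757] tool mm [ 0.5  0.5 57.1] units [0.0006 0.0006 0.0713]
```

```bash
python3 -m pendant '[[[0.0002,0.0002,0.01,0,0,0,0.2],[0,0,0.015,0,0,0,0.2],[0,0,0.015,0,0,0,0.2],[0,0,0.005,0,0,0,0.2],[0,0,0.004,0,0,0,0.2],[0,0,0.004,0,0,0,0.2],[0,0,0.004,0,0,0,0.2],[0,0,0.004,0,0,0,0.2],[0,0,0.003,0,0,0,0.2],[0,0,0.002,0,0,0,0.2],[0,0,0.002,0,0,0,0.2],[0,0,0,0,0,0,0.2]]]'
python3 go.py eb 0.131
```

```text
t: 40.6
tcp_pos: [0.4774, 0.1758, 0.1342]
tool_rot: [0.92, 0.393, -0.0, -0.0]
force: [-0.4, -0.1, -0.5]
finger_gap: 0.341
gripper_force: 35.1
t 40.6 tcp [0.4774 0.1758 0.1342] yaw_y -43.72 tilt 0.01 gap 0.341 grip 35.1 F [-0.4 -0.1 -0.5] q [0.13 0.54 1.82 0.   0.77 0.9 ]
target [0.4774 0.1757] tool mm [-0.1  0.1  3.2] units [-0.0001  0.0001  0.004 ]
```

```bash
python3 -m pendant '[[[0,0,0.0015,0,0,0,0.2],[0,0,0.001,0,0,0,0.2],[0,0,0.001,0,0,0,0.2],[0,0,0.001,0,0,0,0.2]]]'
python3 -m pendant '[[[0,0,0,0,0,0,0.4],[0,0,0,0,0,0,0.5],[0,0,0,0,0,0,0.65],[0,0,0,0,0,0,0.65],[0,0,-0.01,0,0,0,0.65],[0,0,-0.03,0,0,0,0.65],[0,0,-0.05,0,0,0,0.65],[0,0,-0.05,0,0,0,0.65],[0,-0.04,-0.03,0,0,0,0.65],[0,-0.05,0,0,0,0,0.65],[0,-0.05,0,0,0,0,0.65],[0,-0.05,0,0,0,0,0.65],[0,-0.04,0,0,0,0,0.65],[0,-0.02,0,0,0,0,0.65],[0,0,0,0,0,0,0.65]]]'
python3 - <<'E'
from meas import *
from station import eyes
o=[]
T=eyes.snapshot("top");S=eyes.snapshot("scene")
for s,b in((T,(140,110,330,200)),(S,(130,10,360,340))):
    x,y,w,h=b; o.append(cv2.resize(s["pixels"][y:y+h,x:x+w,::-1],(480,290) if s is T else (310,290),interpolation=cv2.INTER_CUBIC))
cv2.imwrite("pics/end.png",np.hstack(o))
tp=dict(lilac=(191,227),green=(165,254),orange=(182,270),yellow=(198,286),blue=(221,264-18+12),pink=(204,242))
sp=dict(lilac=(366,62),green=(356,37),orange=(333,41),yellow=(311,45),blue=(320,72),pink=(343,67))
for n in tp:
    try:
        a=cen(T,(tp[n][0]-9,tp[n][1]-9,19,19),col[n]); b=cen(S,(sp[n][0]-8,sp[n][1]-8,16,16),col[n])
        print(n,*[v.round(4) for v in tri(T,a[0],S,b[0])])
    except Exception as e: print(n,e)
E
```

```text
t: 41.0
tcp_pos: [0.4777, 0.1759, 0.1312]
tool_rot: [0.92, 0.393, 0.0, 0.0]
force: [-0.1, 0.0, 8.2]
finger_gap: 0.344
gripper_force: 36.1
t: 42.5
tcp_pos: [0.331, 0.315, 0.2673]
tool_rot: [0.919, 0.395, -0.0, -0.0]
force: [-0.3, -0.9, -0.9]
finger_gap: 0.652
gripper_force: 0.0
lilac [0.5438 0.2453 0.178 ] 0.0013
green [0.4904 0.2961 0.1784] 0.0013
orange [0.4574 0.2615 0.1784] 0.0012
yellow [0.4241 0.2268 0.1782] 0.0011
blue [0.478  0.1751 0.1782] 0.0013
pink [0.5105 0.2095 0.1784] 0.0012
```

View pics/end.png

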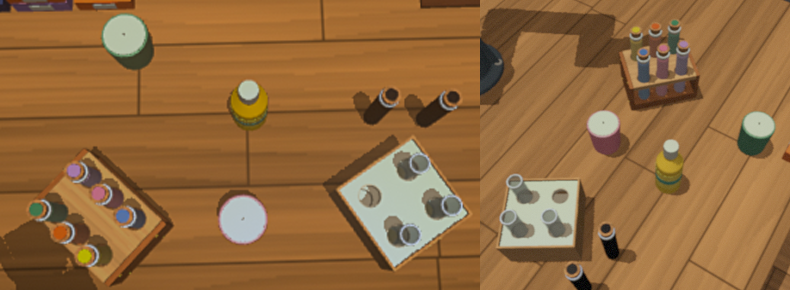

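Final views: pink (crop 102,193) and blue (124,215) are home in the rack, with cork tops at 178 mm and within 1 mm of the hole axes. The tray holds three upright empties (415,163), (447,205), (407,233). Bystanders and other testers are unmoved, and the arm touches nothing.

```bash
python3 -c "
from station import job
print(job.sign_off())"
```

```text
the job is handed in; nothing more can be done
None
```

The swap is finished and handed in after 42.5 s of robot time: the pink and blue testers are fully home in the rack, both empties are in the tray, and nothing else moved in the final pictures; the sign-off gave no verdict.

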